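# Offer up the support ring over the hotplate

## Robot

A 6-joint arm with a two-finger parallel gripper is mounted at the origin on the work surface. World frame = base frame: x ahead of the robot, y to its left, z up, the work surface at z = 0. Lengths are in m, angles in rad, forces in N, time in s.
With the tool pointing down it reaches from about 0.35 to 0.925 m from the base axis. Payload 6.4 kg.
Tool frame: the origin (TCP) lies at the very end of the fingers, on their centre line; the grasp point (between the pads) lies 19 mm behind it; z points along the fingers, y is the line along which they close (so a half turn about z gives the same grasp; the last joint's range is limited). The gripper opens to 94 mm and grips with 3 to 60 N. Pads are 16 mm wide; open, the fingers measure 119 mm over their backs; the gripper's body (75 mm by 177 mm) begins 78 mm behind the grasp point.
Start: joints at [-1.451, 0.245, 1.558, -0, 1.339, -0.174], TCP at [0.188, -0.622, 0.205] pointing down, gripper open.
Joint ranges: [-3.13, 3.13], [-1.02, 2.26], [0.13, 2.54], [-0.95, 4.09], [0.21, 2.88], [-2.74, 2.74]. Speed limits (rad/s): [2.57, 2.57, 3.14, 3.14, 3.14, 3.14].

## Interface

Orientations are given as [roll, pitch, yaw] about the fixed x, y, z axes, in that order (R = Rz(yaw) Ry(pitch) Rx(roll)).
In Python, from rig import * gives the robot as it stands.
- The arm moves only by the tool arm_command, never from a script. Its argument "commands" is a list of rows, each a list of 7 numbers: the turn, a rotation vector about the world's x, y, z in units of 30 degrees (1.0 is 30 degrees), then the shift along the world's x, y, z in units of 100 mm (1.0 is 100 mm), then the opening, from -1 (shut) to 1 (fully open). In form: [[wx, wy, wz, tx, ty, tz, claw], ...]. A call has 1 to 5 rows; each row is the pose to reach, as a shift and turn from the pose commanded when the call began; what a row does not reach only later rows make up. A row lasts 1/12 s, in which the tool goes at most 41.7 mm and 7.16 degrees, less where a joint would pass 70% of its speed; a pose out of reach is approached as far as the arm can. A call with a number of a shift or a turn outside -1 to 1 is refused whole. A call with a gripper value outside its range is refused whole. The fingers move at their own pace and stop on an object; the grip force is fixed at half the most. Time passes only in rows, so rows that repeat a pose let the fingers close. It gives the time, the measured TCP pose, the force, the opening and the grip force at its end, in the units of the state.
- observe(): the state, without advancing time (a new reading comes with each control period).
- get_image(name): name is "scene" or "top"; returns (picture, depth): 480x640x3 uint8, red, green, blue; 480x640 float32, m along the optical axis (not along the pixel's ray), 0 where there is no reading.
- camera_model(name): a dict with "camera_matrix" (3x3 intrinsics, pixels), "R" (3x3) and "t" (3): a world point X has camera coordinates R X + t. Camera axes: x right, y down, z forward; pixel columns grow to the right and rows downward; lengths in m; the calibration is good to about 2 mm. A picture is of the moment at which its call begins. camera_model takes no time and is no camera call.
- sign_off(): hands the job in; it is judged then, once.
Trained networks look in the newest picture that a camera, given by its name, has taken for a name from the list of things; names that differ only in an ending like _2 or _b are one class to them, and where a whole thing is asked for, a point or a joint stands for the part that bears it (a point fixed in the world has none). Each returns a list of dicts, best first, with "conf" (0 to 1); they miss things now and then, are a little off and sometimes report something else, mostly with a low value. They report only what shows in the picture. A call takes as long as a camera call. They do not tell look-alikes from the thing itself.
- spot_in(camera, thing): "location" ([x, y, z] in m, in the coordinates of the camera as it stood for that picture, good to about 4 mm: the middle of the surface that is visible of it).
- outline_of(camera, thing): "pixels" (480x640 bool, what is visible of it).
- pinpoint(camera, thing): "location" ([x, y, z] in m, in the coordinates of the camera as it stood for that picture, good to about 4 mm: a listed point, or the origin of a listed thing).
The state is a dict: "t": time; "joints": joint angles; "qvel": joint speeds; "joint_torque": joint torques, N m; "tool_pos": TCP position; "orientation": TCP orientation; "contact_force": force on the tool from outside, world axes, zero at the start; "ft_torque": the same for the moment, N m; "grip_width": opening from 0.0 (shut) to 1.0 (fully open); "grasp_force": force on a finger pad.
Only numpy, scipy, OpenCV 4.12 (cv2) and the standard library are available. Lean on these libraries where they do the work, as an engineer would, in place of code of your own. Each camera call takes 0.05 s, during which the arm holds its last target. There are 200 camera calls.

## Task

Get the red hotplate ready for a hot filtration: set the blue flask insert, bowl up, fully home in the round pocket of the aluminium heating block on the hotplate, letting go only when it is down, not dropping it. Then take the dark iron support ring by its stem at its balance point, lift it without letting it tip, and hold it level and still with its ring centred over the insert and about 10 cm above the insert's rim, its clamp boss pointing straight out over the back of the hotplate, so that I can bring up the stand and tighten the clamp. Finish while holding it there, with nothing else carrying it, and leave the black insert, the flasks, the beaker, the dish and the wash bottle where they stand.

Things in the scene. Friction and masses are not known exactly. Their poses are not given: they have to be found in the camera images.
- hotplate: Red hotplate, fixed. Body 175 mm wide (y), x from -142 to +93 mm (knobs to -159), 70 mm high; on it a dark 150 mm square plate (to 82 mm) and an aluminium heating block 120 mm square, top 108 mm above the bench. Origin: on the bench below the pocket's centre; z up; +x to its back, away from the front panel with two grey knobs, which faces the robot, turned up to 17 degrees either way.
- pocket (a point): Centre of the floor of the round pocket in the middle of the heating block, 94 mm above the bench. The pocket is 67 mm across and 14 mm deep with a 3 mm chamfer at its mouth; its axes are those of the hotplate (+x to the back, z up).
- insert_blue: Blue anodised aluminium flask insert, a round block 62 mm in diameter and 40 mm high with a 51 mm wide bowl in its top face (rim wall about 5 mm); about 0.23 kg. It stands on the bench bowl up. Origin: centre of its underside, z towards the bowl. Take it across its outside, from above; seated in the pocket it stands 26 mm proud of the block.
- insert_rim (a point): Centre of the blue insert's top rim plane, 40 mm above its underside.
- insert_black: Black insert of the same outer size (62 mm by 40 mm) with a smaller 33 mm bowl, not wanted: leave it. Stands near the blue one; the two may have changed places. Origin: centre of its underside.
- ring: Dark cast-iron support ring, some 0.6 kg, lying flat: ring 88 mm outside, 72 mm inside, 12 mm thick; straight square stem 11 mm wide, 12 mm high; heavy clamp boss at the other end. Origin: underside of the stem, below the balance point, 44 mm from the boss's near face and 70 mm from the ring's outside. +x along the stem from ring to boss, z up. Bare stem: x = -70 to +44 mm.
- ring_centre (a point): Centre of the support ring at half its thickness, 114 mm from the balance point at x = -114 mm, y = 0, z = 6 mm in the frame of ring.
- boss (a point): Middle of the clamp boss's open-ended jaw, at x = +79 mm, y = 0, z = 17 mm in the frame of ring. The boss is 48 mm long, 36 mm wide, 34 mm high; its brass wing screw stands out to y = -44 mm. All undersides of the support ring lie in one plane.
- flask_stoppered: Conical glass flask with a brown stopper, 84 mm wide, 154 mm high; a bystander. Origin: centre of its underside.
- flask_open: Conical glass flask without stopper, 76 mm wide, 126 mm high; a bystander. Origin: centre of its underside.
- beaker: Small glass beaker, 52 mm wide, 70 mm high; a bystander. Origin: centre of its underside.
- petri_dish: Covered glass dish, 94 mm wide, 20 mm high; a bystander. Origin: centre of its underside.
- wash_bottle: White wash bottle with red cap and bent spout, 66 mm wide, 193 mm high over the spout; a bystander. Origin: centre of its underside.
Not all that is in view belongs to the job. Leave any orange look-alike of the insert_blue alone.

How it is judged:
On the way, in this order (a step that is already met when the one before it is completed fails the run):
1. the blue insert stands bowl up, fully home in the pocket of the heating block, and has been let go (horizontal distance between insert_blue and pocket below 0.005 m and z of insert_blue in the frame of pocket between -0.004 and 0.003 m and angle between insert_blue's own z axis and vertical below 0.06 rad and contact force between the fingers and insert_blue below 0.1 N and linear speed of insert_blue below 0.02 m/s), for 0.2 s.
2. the support ring is lifted level, clear of the bench, held by its stem within 20 mm of the balance point (height (world z) of ring above 0.05 m and angle between ring's own z axis and vertical below 0.15 rad and contact force between the fingers and ring above 2 N and x of the grasp point in the frame of ring between -0.02 and 0.02 m), for 0.2 s.
At the end, for the whole second after the job is handed in: Insert bowl up, home in the pocket (5 mm, 0.06 rad), free. Fingers hold the stem within 20 mm of balance, nothing else carries it; still, level to 0.09 rad; ring centre within 15 mm of pocket axis, 80-120 mm above insert rim; boss to the back within 0.2 rad. Bystanders within 30 mm, upright (horizontal distance between insert_blue and pocket below 0.005 m and z of insert_blue in the frame of pocket between -0.004 and 0.003 m and angle between insert_blue's own z axis and vertical below 0.06 rad and contact force between each of the fingers, ring and insert_blue below 0.1 N and contact force between the fingers and ring above 2 N and contact force between ring and hotplate below 0.1 N and x of the grasp point in the frame of ring between -0.02 and 0.02 m and horizontal distance between ring_centre and pocket below 0.015 m and z of ring_centre in the frame of insert_rim between 0.08 and 0.12 m and angle between ring's own z axis and vertical below 0.09 rad and angle between the x axis of ring and the x axis of hotplate, either way round below 0.2 rad and x of boss in the frame of pocket above 0.1 m and linear speed of ring below 0.02 m/s and angular speed of ring below 0.15 rad/s and distance of each of insert_black, flask_stoppered, flask_open, beaker, petri_dish, wash_bottle from where it was at the start of the episode below 0.03 m and angle between each of insert_black, flask_stoppered, flask_open, beaker, petri_dish, wash_bottle's own z axis and vertical below 0.1 rad); the arm keeps its last pose, push and grip.
It fails at once if the support ring tips by more than 0.3 rad (17 degrees) (angle between ring's own z axis and vertical above 0.3 rad).
It fails at once if the blue insert is dropped (falls free faster than 0.55 m/s, some 15 mm) (contact force between the fingers and insert_blue below 0.05 N and linear speed of insert_blue above 0.55 m/s).
It fails at once if a bystander is knocked or moved by more than 30 mm (distance of any of insert_black, flask_stoppered, flask_open, beaker, petri_dish, wash_bottle from where it was at the start of the episode above 0.03 m).
It also fails if it takes over 61 s, if anything falls off the work surface, if the arm or the gripper's body presses on something with over 40 N, if the wrist force passes 120 N, or if a joint passes its speed limit or range.

## Working session

There is one attempt and no reset: what is moved stays moved. The work goes in short steps, Python scripts to look and compute and a tool call to move; the robot and the scene stay as the last step left them, time stands still between calls to the robot, and variables do not carry over. Pictures are saved under pics/ and viewed, at most 10 in all, crops included, and the job is handed in when it is done.

Besides the shell and the picture viewer there is one more tool, called after "Call:" in YAML: its name, and indented under it one key for each argument. arm_command: Moves the arm, as the interface text tells. Shifts and turns lie within -1 to 1; 1 stands for 100 mm of shift or 30 degrees of turn. Its arguments: {"type":"object","properties":{"commands":{"type":"array"}},"required":["commands"]}

```bash
mkdir -p pics; ls
cat > h.py <<'E'
from rig import *
import numpy as np, cv2
def w(c,p):
    m=camera_model(c); return np.array(m["R"]).T@(np.array(p)-np.array(m["t"]))
def cloud(c,d,mask=None):
    m=camera_model(c);K=np.array(m["camera_matrix"])
    ok=d>0
    if mask is not None: ok&=mask
    v,u=np.nonzero(ok);z=d[v,u]
    P=np.stack([(u-K[0,2])/K[0,0]*z,(v-K[1,2])/K[1,1]*z,z],1)
    return (P-np.array(m["t"]))@np.array(m["R"]),v,u
def px(c,X):
    m=camera_model(c);q=np.array(m["camera_matrix"])@(np.array(m["R"])@np.array(X)+np.array(m["t"]));return q[:2]/q[2]
E
python3 - <<'E'
from h import *
print(observe())
for c in("scene","top"):
    im,d=get_image(c);cv2.imwrite(f"pics/{c}0.png",im[:,:,::-1]);np.savez(f"pics/{c}0.npz",im=im,d=d)
    m=camera_model(c);print(c,(-np.array(m["R"]).T@np.array(m["t"])).round(3))
    for n in["hotplate","pocket","insert_blue","insert_rim","insert_black","ring","ring_centre","boss","flask_stoppered","flask_open","beaker","petri_dish","wash_bottle"]:
        print(n,[(round(r["conf"],2),w(c,r["location"]).round(3).tolist(),px(c,w(c,r["location"])).round().tolist()) for r in pinpoint(c,n)[:3]])
E
```

```text
pics
{'t': 0.0, 'joints': array([-1.45111611e+00,  2.45778305e-01,  1.55896514e+00, -2.52660567e-05,
        1.33868102e+00, -1.74132557e-01]), 'qvel': array([ 0.00037011,  0.00099908,  0.0011961 ,  0.00069099, -0.00067427,
       -0.00053149]), 'joint_torque': array([ 1.09081826e-03, -4.15831947e+01, -3.14596260e+01,  6.86945301e-02,
        3.33361037e-02, -1.54333170e-04]), 'tool_pos': array([ 0.18815115, -0.62156992,  0.20439451]), 'orientation': array([-3.13978429e+00, -2.93160880e-04,  2.93818342e-01]), 'contact_force': array([0.55310641, 0.05790605, 0.12598883]), 'ft_torque': array([0.04727805, 0.02087105, 0.00667205]), 'grasp_force': 0.0, 'grip_width': 0.9957692464123609}
scene [ 1.112 -0.914  0.836]
hotplate [(0.8, [0.493, 0.026, 0.004], [299.0, 262.0]), (0.54, [0.472, -0.326, 0.006], [191.0, 345.0])]
pocket [(0.88, [0.488, 0.03, 0.097], [298.0, 228.0])]
insert_blue [(0.77, [0.31, 0.361, 0.007], [310.0, 184.0]), (0.76, [0.424, 0.377, 0.004], [347.0, 193.0]), (0.66, [0.286, 0.233, 0.002], [278.0, 202.0])]
insert_rim [(0.85, [0.393, 0.278, 0.046], [320.0, 192.0]), (0.74, [0.41
[... 1164 characters left out ...]
.359, 0.046], [169.0, 337.0])]
insert_black [(0.85, [0.558, 0.37, -0.002], [175.0, 239.0])]
ring [(0.96, [0.472, -0.33, 0.001], [445.0, 272.0])]
ring_centre [(0.63, [0.362, -0.309, 0.01], [439.0, 315.0])]
boss [(0.95, [0.549, -0.35, 0.016], [453.0, 242.0])]
flask_stoppered [(0.95, [0.741, -0.191, 0.0], [389.0, 171.0])]
flask_open [(0.98, [0.755, 0.204, 0.001], [240.0, 165.0]), (0.19, [0.396, 0.269, 0.001], [212.0, 302.0])]
beaker [(0.8, [0.681, -0.394, -0.004], [466.0, 193.0]), (0.18, [0.471, -0.329, -0.002], [444.0, 272.0])]
petri_dish [(0.87, [0.752, 0.017, -0.004], [311.0, 167.0])]
wash_bottle [(0.64, [0.693, 0.367, -0.002], [178.0, 188.0]), (0.61, [0.684, -0.391, 0.002], [466.0, 192.0])]
```

View pics/top0.png

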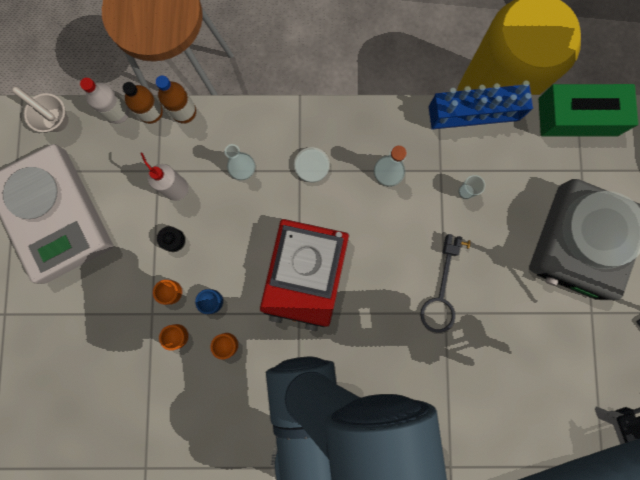

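View pics/scene0.png

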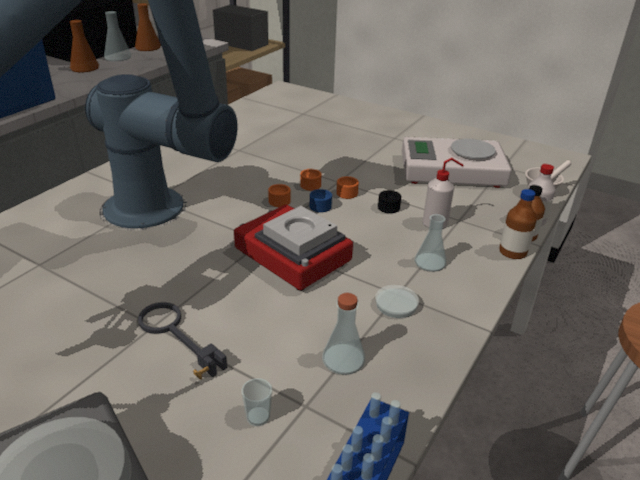

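Run:
```python
import cv2
im=cv2.imread("pics/top0.png")[220:370,130:330]
cv2.imwrite("pics/crop0.png",cv2.resize(im,None,fx=4,fy=4,interpolation=cv2.INTER_CUBIC))
```

```text
(no output)
```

View pics/crop0.png

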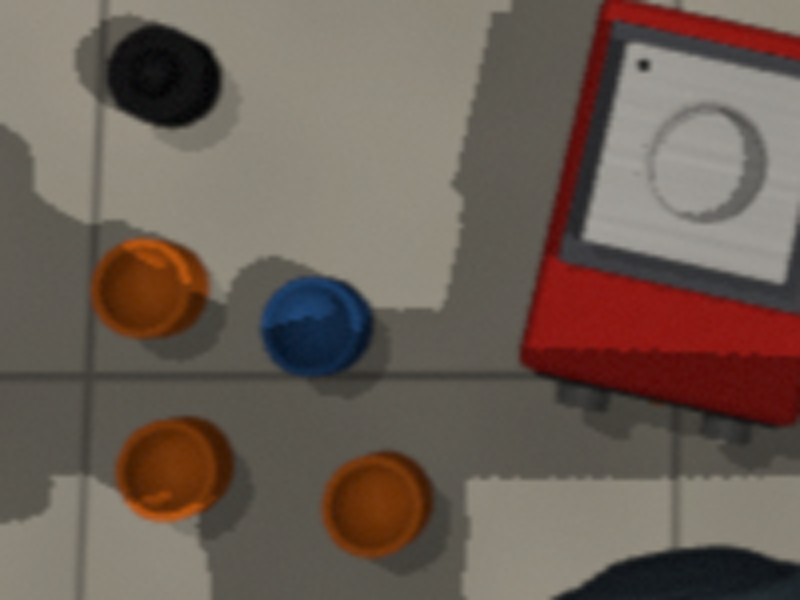

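Candidates in the top view are blue at (208,301), orange at (168,292), (174,337) and (224,346), and black at (171,239). I choose the blue one at (208,301); the crop shows its wide bowl facing up. The ring lies with its hoop at (437,314) and its boss at (453,244). Next come the precise fits.

```bash
cat > fit.py <<'E'
from h import *
def circ(P):
    A=np.c_[2*P[:,:2],np.ones(len(P))];s=np.linalg.lstsq(A,(P[:,:2]**2).sum(1),rcond=None)[0]
    return s[:2],np.sqrt(s[2]+s[:2]@s[:2])
def insert(c,im,d,near,zlo=.03,zhi=.05):
    hsv=cv2.cvtColor(im,cv2.COLOR_RGB2HSV)
    P,_,_=cloud(c,d,cv2.inRange(hsv,(98,90,20),(125,255,255))>0)
    P=P[np.linalg.norm(P[:,:2]-near,axis=1)<.055]
    zt=np.percentile(P[:,2],97)
    Q=P[P[:,2]>zt-.006]
    (x,y),r=cv2.minEnclosingCircle(Q[:,:2].astype(np.float32))
    return len(P),"ztop",round(zt,4),"circle",np.round([x,y,r],4),"lsq",circ(Q)
def block(c,d,near):
    P,v,u=cloud(c,d);ok=np.linalg.norm(P[:,:2]-near,axis=1)<.1;P=P[ok]
    T=P[(abs(P[:,2]-.108)<.005)]
    zt=np.median(T[:,2]);T=T[abs(T[:,2]-zt)<.004]
    r=cv2.minAreaRect((T[:,:2]*1000).astype(np.float32))
    H=P[(P[:,2]<zt-.008)&(P[:,2]>zt-.02)&(np.linalg.norm(P[:,:2]-near,axis=1)<.045)]
    return "ztop",zt.round(4),"rect",r,"floor z",np.median(H[:,2]).round(4),"circ",cv2.minEnclosingCircle(H[:,:2].astype(np.float32))
def ring(P,org,ax):
    s=(P[:,:2]-org)@ax;n=np.array([-ax[1],ax[0]])
    for _ in range(4):
        s=(P[:,:2]-org)@ax;t=(P[:,:2]-org)@n
        k=(s>-.06)&(s<.036)&(abs(t)<.02)&(P[:,2]>.006)
        S=P[k][:,:2];m=S.mean(0);vx=np.linalg.svd(S-m)[2][0];vx*=np.sign(vx@ax)
        ax=vx;n=np.array([-ax[1],ax[0]]);org=m+ax*((org-m)@ax)
    return S,P[k][:,2],ax,org
E
python3 - <<'E'
from fit import *
for c in("scene","top"):
    z=np.load(f"pics/{c}0.npz");im,d=z["im"],z["d"]
    print(c,"INS",insert(c,im,d,[.395,.27]))
    print("BLK",block(c,d,[.489,.027]))
    get_image(c)
    o=outline_of(c,"ring");print("ring",[(r["conf"],r["pixels"].sum()) for r in o])
    P,v,u=cloud(c,d,o[0]["pixels"]);P=P[(P[:,2]>.005)&(P[:,2]<.06)]
    ax=np.array([.975,-.21]);ax/=np.linalg.norm(ax);org=np.array([.472,-.328])
    S,zs,ax,org=ring(P,org,ax)
    n=np.array([-ax[1],ax[0]]);s=(P[:,:2]-org)@ax;t=(P[:,:2]-org)@n
    print("yaw",np.arctan2(ax[1],ax[0]),"org",org,"z stem",np.median(zs),"s range",s.min(),s.max())
    R=P[(s<-.065)&(P[:,2]>.009)];print("ringcirc enc",cv2.minEnclosingCircle(R[:,:2].astype(np.float32)),"lsq",circ(R))
    for a in np.arange(.02,.13,.005):
        k=(s>=a)&(s<a+.005)&(abs(t)<.03)
        if k.any(): print(round(a,3),k.sum(),P[k,2].max().round(3),np.ptp(t[k]).round(3),end="; ")
    print()
E
```

```text
scene INS (430, 'ztop', np.float64(0.0437), 'circle', array([0.3973, 0.2705, 0.0343]), 'lsq', (array([0.39838059, 0.27202863]), np.float64(0.02751396205160425)))
BLK ('ztop', np.float64(0.1102), 'rect', ((491.5212097167969, 27.919391632080078), (124.97142791748047, 124.94775390625), 76.88745880126953), 'floor z', np.float64(0.0969), 'circ', ((0.48677992820739746, 0.03475447744131088), 0.03253929316997528))
ring [(0.72, np.int64(1518))]
yaw -0.2236239596576691 org [ 0.47180044 -0.32887746] z stem 0.013382787394962797 s range -0.1589922376494987 0.09481761526088586
ringcirc enc ((0.36280444264411926, -0.3006966710090637), 0.04751143231987953) lsq (array([ 0.36270856, -0.30420131]), np.float64(0.039970558281623145))
0.02 15 0.017 0.011; 0.025 1 0.016 0.0; 0.04 6 0.035 0.03; 0.045 41 0.039 0.034; 0.05 42 0.042 0.036; 0.055 56 0.04 0.035; 0.06 70 0.04 0.035; 0.065 64 0.039 0.037; 0.07 52 0.04 0.037; 0.075 56 0.04 0.048; 0.08 75 0.039 0.049; 0.085 62 0.038 0.037; 0.09 117 0.038 0.037; 
top INS (538, 'ztop', np.float64(0.0428), 'circle', array([0.3968, 0.2705, 0.0316]), 'lsq', (array([0.397
[... 232 characters left out ...]
irc', ((0.49381500482559204, 0.02461784891784191), 0.03344137594103813))
ring [(0.9, np.int64(1017))]
yaw -0.22006550128219604 org [ 0.47155062 -0.33000896] z stem 0.012280061183453135 s range -0.1546921522141447 0.09478608843416894
ringcirc enc ((0.3639374375343323, -0.3067048490047455), 0.04489724338054657) lsq (array([ 0.36310132, -0.30628596]), np.float64(0.03991486564477377))
0.02 8 0.015 0.011; 0.025 9 0.016 0.011; 0.03 10 0.014 0.009; 0.035 8 0.017 0.009; 0.04 10 0.014 0.01; 0.045 41 0.04 0.034; 0.05 30 0.041 0.036; 0.055 35 0.037 0.035; 0.06 33 0.037 0.037; 0.065 28 0.038 0.035; 0.07 24 0.039 0.034; 0.075 32 0.038 0.048; 0.08 35 0.037 0.047; 0.085 29 0.039 0.035; 0.09 17 0.037 0.033;
```

Call:
arm_command:
  commands:
    - [0,0,0,1,1,0,1]
    - [0,0,0,1,1,0,1]
    - [0,0,0,1,1,0,1]
    - [0,0,0,1,1,0,1]

```text
t: 1.93
tool_pos: [0.2909, -0.519, 0.2054]
orientation: [-3.141, -0.001, 0.297]
contact_force: [-0.3, 0.4, -0.0]
grip_width: 1.001
grasp_force: 0.0
```

Call:
arm_command:
  commands:
    - [0,0,0,1,1,0,1]
    - [0,0,0,1,1,0,1]
    - [0,0,0,1,1,0,1]
    - [0,0,0,1,1,0,1]

```text
t: 2.27
tool_pos: [0.3907, -0.4192, 0.2056]
orientation: [-3.141, -0.001, 0.297]
contact_force: [0.7, -0.2, 0.8]
grip_width: 1.003
grasp_force: 0.0
```

Call:
arm_command:
  commands:
    - [0,0,0,0.6,1,0,1]
    - [0,0,0,0.6,1,0,1]
    - [0,0,0,0.6,1,0,1]

```text
t: 2.52
tool_pos: [0.4492, -0.3204, 0.2056]
orientation: [3.141, -0.0, 0.294]
contact_force: [0.0, 0.1, -0.2]
grip_width: 1.001
grasp_force: 0.0
```

Call:
arm_command:
  commands:
    - [0,0,0,0,1,0,1]
    - [0,0,0,0,1,0,1]
    - [0,0,0,0,1,0,1]

```text
t: 2.77
tool_pos: [0.4481, -0.2185, 0.2053]
orientation: [-3.14, 0.0, 0.297]
contact_force: [-0.5, -0.4, -0.2]
grip_width: 0.997
grasp_force: 0.0
```

Call:
arm_command:
  commands:
    - [0,0,0,0,1,0,1]
    - [0,0,0,0,1,0,1]
    - [0,0,0,0,1,0,1]

```text
t: 3.02
tool_pos: [0.4478, -0.1189, 0.2055]
orientation: [-3.141, -0.0, 0.296]
contact_force: [-0.2, -0.6, 0.2]
grip_width: 0.998
grasp_force: 0.0
```

Call:
arm_command:
  commands:
    - [0,0,0,0,1,0,1]
    - [0,0,0,0,1,0,1]
    - [0,0,0,0,1,0,1]

```text
t: 3.27
tool_pos: [0.4479, -0.019, 0.2057]
orientation: [-3.141, -0.001, 0.297]
contact_force: [1.1, 0.1, -0.7]
grip_width: 0.997
grasp_force: 0.0
```

Call:
arm_command:
  commands:
    - [0,0,0,0,1,0,1]
    - [0,0,0,0,1,0,1]
    - [0,0,0,0,1,0,1]

```text
t: 3.52
tool_pos: [0.4479, 0.081, 0.2058]
orientation: [-3.141, -0.001, 0.297]
contact_force: [-0.1, -0.2, -0.4]
grip_width: 0.997
grasp_force: 0.0
```

Call:
arm_command:
  commands:
    - [0,0,0,-0.5,1,0,1]
    - [0,0,0,-0.5,1,0,1]
    - [0,0,0,-0.5,1,0,1]
    - [0,0,0,-0.5,1,0,1]

```text
t: 3.85
tool_pos: [0.3964, 0.181, 0.2056]
orientation: [-3.141, -0.0, 0.299]
contact_force: [0.9, -0.5, 0.3]
grip_width: 1.0
grasp_force: 0.0
```

Call:
arm_command:
  commands:
    - [0,0,0,0,0.92,0,1]
    - [0,0,0,0,0.92,0,1]
    - [0,0,0,0,0.92,0,1]
    - [0,0,0,0,0.92,0,1]
    - [0,0,0,0,0.92,0,1]

```text
t: 4.27
tool_pos: [0.3985, 0.2693, 0.2053]
orientation: [3.141, 0.001, 0.294]
contact_force: [-0.1, -0.7, -0.3]
grip_width: 0.997
grasp_force: 0.0
```

Call:
arm_command:
  commands:
    - [0,0,0,-0.01,0,-1,1]
    - [0,0,0,-0.01,0,-1,1]
    - [0,0,0,-0.01,0,-1,1]

```text
t: 4.52
tool_pos: [0.3947, 0.2669, 0.1008]
orientation: [3.141, 0.007, 0.292]
contact_force: [-1.0, -0.3, -1.7]
grip_width: 0.999
grasp_force: 0.0
```

Call:
arm_command:
  commands:
    - [0,0,0,0,0,-0.3,1]
    - [0,0,0,0,0,-0.6,1]
    - [0,0,0,0,0,-0.86,1]
    - [0,0,0,0,0,-0.86,1]

```text
t: 4.85
tool_pos: [0.3935, 0.2664, 0.0147]
orientation: [3.141, 0.01, 0.291]
contact_force: [-0.8, 0.5, 0.8]
grip_width: 1.0
grasp_force: 0.0
```

Call:
arm_command:
  commands:
    - [0,0,0,0,0,0,0.2]
    - [0,0,0,0,0,0,0]
    - [0,0,0,0,0,0,-0.3]
    - [0,0,0,0,0,0,-0.6]
    - [0,0,0,0,0,0,-1]

```text
t: 5.27
tool_pos: [0.3985, 0.2708, 0.0212]
orientation: [-3.14, -0.003, 0.293]
contact_force: [-1.6, 3.6, 2.5]
grip_width: 0.681
grasp_force: 1.6
```

Call:
arm_command:
  commands:
    - [0,0,0,0,0,0,-1]
    - [0,0,0,0,0,0,-1]
    - [0,0,0,0,0,0,-1]

```text
t: 5.52
tool_pos: [0.3985, 0.2708, 0.0212]
orientation: [-3.141, -0.003, 0.294]
contact_force: [-1.2, 1.5, 6.7]
grip_width: 0.662
grasp_force: 30.0
```

Call:
arm_command:
  commands:
    - [0,0,0,0,0,0.15,-1]
    - [0,0,0,0,0,0.4,-1]
    - [0,0,0,0,0,0.7,-1]
    - [0,0,0,0,0,1,-1]

```text
t: 5.85
tool_pos: [0.396, 0.2693, 0.1197]
orientation: [3.141, 0.003, 0.294]
contact_force: [1.0, 0.7, -2.9]
grip_width: 0.657
grasp_force: 30.0
```

Call:
arm_command:
  commands:
    - [0,0,0,0.2,-0.2,0.2,-1]
    - [0,0,0,0.4,-0.5,0.4,-1]
    - [0,0,0,0.5,-0.8,0.4,-1]
    - [0,0,0,0.5,-1,0.4,-1]

```text
t: 6.18
tool_pos: [0.4495, 0.1678, 0.1613]
orientation: [3.14, -0.004, 0.293]
contact_force: [-0.9, -0.1, -3.0]
grip_width: 0.66
grasp_force: 30.0
```

Call:
arm_command:
  commands:
    - [0,0,0,0.2,-0.3,0,-1]
    - [0,0,0,0.35,-0.6,0,-1]
    - [0,0,0,0.45,-0.85,0,-1]
    - [0,0,0,0.45,-0.85,0,-1]
    - [0,0,0,0.45,-0.85,0,-1]

```text
t: 6.6
tool_pos: [0.492, 0.0839, 0.159]
orientation: [-3.141, 0.001, 0.291]
contact_force: [-0.1, 1.0, -1.7]
grip_width: 0.662
grasp_force: 30.0
```

Run:
```python
from fit import *
s=observe();print(s["tool_pos"],s["orientation"],s["grasp_force"],s["grip_width"],s["contact_force"])
near=s["tool_pos"][:2]
for c in("scene","top"):
    im,d=get_image(c);cv2.imwrite(f"pics/{c}1.png",im[:,:,::-1])
    hsv=cv2.cvtColor(im,cv2.COLOR_RGB2HSV)
    P,v,u=cloud(c,d,cv2.inRange(hsv,(98,90,20),(125,255,255))>0)
    k=np.linalg.norm(P[:,:2]-near,axis=1)<.06;P=P[k]
    print(c,len(P),P.min(0),P.max(0),P.mean(0))
    print([(r["conf"],w(c,r["location"]).round(4)) for r in pinpoint(c,"insert_blue")[:5]])
im=cv2.imread("pics/scene1.png");u,v=px("scene",[*near,.12]).astype(int)
cv2.imwrite("pics/c1.png",cv2.resize(im[v-90:v+60,u-100:u+100],None,fx=4,fy=4))
```

```text
[0.49195859 0.08392125 0.15901346] [-3.14121536e+00  1.24428679e-03  2.91436306e-01] 29.99765477143228 0.6622765621957816 [-0.05430551  0.99612174 -1.71957779]
scene 460 [0.46424949 0.02512628 0.14046332] [0.5308695  0.11604054 0.43661227] [0.50222413 0.07633944 0.17888733]
[(0.82, array([0.2877, 0.2335, 0.004 ])), (0.81, array([0.4209, 0.3772, 0.0057])), (0.64, array([0.4924, 0.0848, 0.1384])), (0.53, array([0.3073, 0.3594, 0.0072]))]
top 45 [0.45071446 0.05124401 0.08333478] [0.46830066 0.10244766 0.44668223] [0.46240208 0.07997936 0.21136382]
[(0.95, array([0.3077, 0.3598, 0.0029])), (0.85, array([0.4202, 0.3798, 0.0016])), (0.44, array([0.2867, 0.2353, 0.0014])), (0.36, array([0.4914, 0.0829, 0.1392]))]
```

View pics/c1.png

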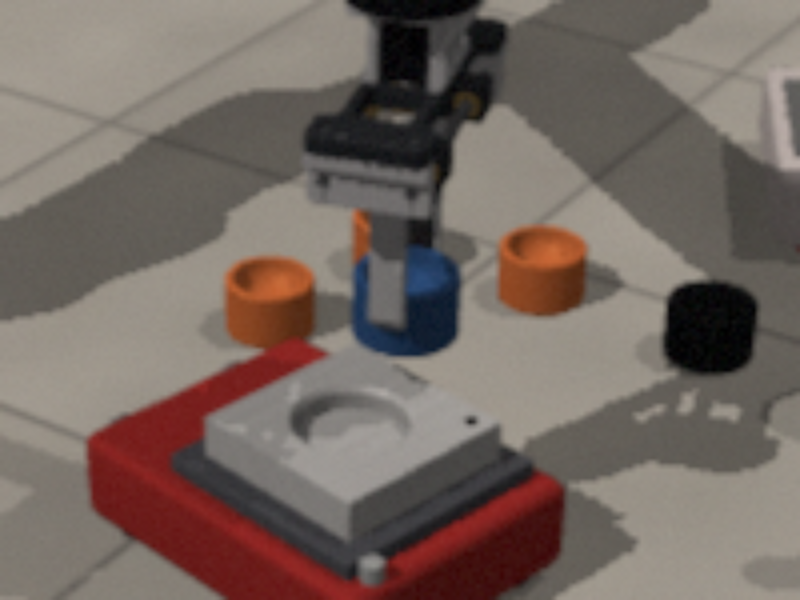

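The insert hangs level in the fingers, bowl up, with its underside near z 0.138. The pocket mouth at (350,425) in the crop is clear. Moving over it and lowering.

Call:
arm_command:
  commands:
    - [0,0,0,0.02,-0.3,0,-1]
    - [0,0,0,0.02,-0.58,0,-1]
    - [0,0,0,0.02,-0.58,0,-1]
    - [0,0,0,0.02,-0.58,-0.1,-1]
    - [0,0,0,0.02,-0.58,-0.2,-1]

```text
t: 7.22
tool_pos: [0.4944, 0.0277, 0.1391]
orientation: [3.141, -0.001, 0.295]
contact_force: [-0.5, -1.1, -1.9]
grip_width: 0.661
grasp_force: 30.0
```

Call:
arm_command:
  commands:
    - [0,0,0,0,0,0,-1]
    - [0,0,0,0,0,0,-1]

```text
t: 7.38
tool_pos: [0.493, 0.028, 0.1379]
orientation: [-3.14, 0.003, 0.295]
contact_force: [-0.4, -0.5, -2.2]
grip_width: 0.662
grasp_force: 30.0
```

Call:
arm_command:
  commands:
    - [0,0,0,0.01,-0.02,0,-1]
    - [0,0,0,0.01,-0.02,-0.05,-1]
    - [0,0,0,0.01,-0.02,-0.08,-1]
    - [0,0,0,0.01,-0.02,-0.08,-1]

```text
t: 7.72
tool_pos: [0.4948, 0.0251, 0.1307]
orientation: [-3.141, 0.001, 0.294]
contact_force: [0.1, 0.2, -2.5]
grip_width: 0.659
grasp_force: 30.0
```

Run:
```python
from fit import *
L=[]
for i in range(8):
    im,d=get_image("top" if i%2 else "scene");s=observe();L.append(s["tool_pos"])
print(np.mean(L,0),np.std(L,0))
for c in("scene","top"):
    print([(r["conf"],w(c,r["location"]).round(4)) for r in pinpoint(c,"insert_blue")[:5]],[(r["conf"],w(c,r["location"]).round(4)) for r in pinpoint(c,"pocket")[:2]])
```

```text
[0.49526804 0.02484404 0.13148602] [1.63585669e-04 5.96786170e-05 2.37003111e-04]
[(0.84, array([0.2864, 0.2347, 0.0036])), (0.68, array([0.4203, 0.3773, 0.0025])), (0.63, array([0.3093, 0.3618, 0.0055])), (0.62, array([0.4983, 0.0261, 0.1139]))] [(0.85, array([0.49  , 0.0297, 0.0939]))]
[(0.93, array([0.3097, 0.3604, 0.0026])), (0.81, array([ 0.4206,  0.3783, -0.0018])), (0.65, array([ 0.2889,  0.2348, -0.0016])), (0.44, array([0.4962, 0.0228, 0.1115]))] [(0.75, array([0.4917, 0.0233, 0.0944])), (0.61, array([ 0.7574,  0.0161, -0.0024]))]
```

Call:
arm_command:
  commands:
    - [0,0,0,-0.01,0.01,0,-1]
    - [0,0,0,-0.01,0.01,-0.03,-1]
    - [0,0,0,-0.01,0.01,-0.06,-1]
    - [0,0,0,-0.01,0.01,-0.06,-1]

```text
t: 8.65
tool_pos: [0.4936, 0.026, 0.1245]
orientation: [-3.141, 0.001, 0.294]
contact_force: [0.2, -0.0, -2.8]
grip_width: 0.66
grasp_force: 30.0
```

Call:
arm_command:
  commands:
    - [0,0,0,0,0,-0.03,-1]
    - [0,0,0,0,0,-0.05,-1]
    - [0,0,0,0,0,-0.05,-1]

```text
t: 8.9
tool_pos: [0.4938, 0.0259, 0.1198]
orientation: [-3.141, 0.001, 0.294]
contact_force: [-0.1, 0.4, -2.4]
grip_width: 0.661
grasp_force: 30.0
```

Call:
arm_command:
  commands:
    - [0,0,0,0,0,-0.02,-1]
    - [0,0,0,0,0,-0.04,-1]
    - [0,0,0,0,0,-0.04,-1]

```text
t: 9.15
tool_pos: [0.494, 0.0259, 0.116]
orientation: [-3.141, 0.001, 0.294]
contact_force: [-0.3, 0.4, -2.0]
grip_width: 0.66
grasp_force: 30.0
```

Still free, so I keep going until it touches.

Call:
arm_command:
  commands:
    - [0,0,0,0,0,-0.01,-1]
    - [0,0,0,0,0,-0.015,-1]
    - [0,0,0,0,0,-0.015,-1]

```text
t: 9.4
tool_pos: [0.4943, 0.0258, 0.1153]
orientation: [3.142, 0.0, 0.294]
contact_force: [-2.2, -0.3, -0.4]
grip_width: 0.66
grasp_force: 30.0
```

Call:
arm_command:
  commands:
    - [0,0,0,0,0,-0.01,-1]
    - [0,0,0,0,0,-0.01,-1]

```text
t: 9.57
tool_pos: [0.4944, 0.0258, 0.1152]
orientation: [-3.142, 0.0, 0.294]
contact_force: [-4.0, -0.2, 6.7]
grip_width: 0.663
grasp_force: 30.0
```

Call:
arm_command:
  commands:
    - [0,0,0,0,0,0,0.5]
    - [0,0,0,0,0,0,0.8]
    - [0,0,0,0,0,0,1]
    - [0,0,0,0,0,0,1]
    - [0,0,0,0,0,0,1]

```text
t: 9.98
tool_pos: [0.4943, 0.0258, 0.1139]
orientation: [3.142, -0.0, 0.294]
contact_force: [-0.8, 0.5, 0.2]
grip_width: 0.974
grasp_force: 0.0
```

Call:
arm_command:
  commands:
    - [0,0,0,0,0,0.1,1]
    - [0,0,0,0,0,0.4,1]
    - [0,0,0,0,0,0.7,1]
    - [0,0,0,0,0,0.9,1]

```text
t: 10.32
tool_pos: [0.4952, 0.0257, 0.2075]
orientation: [3.14, -0.003, 0.294]
contact_force: [0.2, -0.1, 1.2]
grip_width: 0.997
grasp_force: 0.0
```

Call:
arm_command:
  commands:
    - [0,0,-0.25,0,-1,0,1]
    - [0,0,-0.5,0,-1,0,1]
    - [0,0,-0.75,0,-1,0,1]
    - [0,0,-0.98,0,-1,0,1]
    - [0,0,-0.98,0,-1,0,1]

```text
t: 10.73
tool_pos: [0.4944, -0.0753, 0.2048]
orientation: [3.142, -0.001, -0.224]
contact_force: [0.1, 0.6, -0.4]
grip_width: 1.003
grasp_force: 0.0
```

Run:
```python
from fit import *
s=observe();print(s["t"],s["tool_pos"],s["orientation"],s["contact_force"])
for c in("scene","top"):
    im,d=get_image(c);cv2.imwrite(f"pics/{c}2.png",im[:,:,::-1])
    print(c,insert(c,im,d,[.493,.026]))
    print([(r["conf"],w(c,r["location"]).round(4)) for r in pinpoint(c,"insert_blue")[:5]])
a=cv2.imread("pics/scene2.png")[170:300,215:375];b=cv2.imread("pics/top2.png")[200:330,240:400]
cv2.imwrite("pics/c2.png",cv2.resize(np.hstack([a,b]),None,fx=2.5,fy=2.5,interpolation=cv2.INTER_CUBIC))
```

```text
10.7333 [ 0.49439159 -0.07532363  0.20476767] [ 3.14152623e+00 -9.05969628e-04 -2.24089463e-01] [ 0.10980289  0.55603677 -0.38923649]
scene (555, 'ztop', np.float64(0.1382), 'circle', array([0.4981, 0.018 , 0.0392]), 'lsq', (array([0.49506822, 0.02441906]), np.float64(0.027781996342610353)))
[(0.85, array([0.3054, 0.3644, 0.0032])), (0.7, array([0.493 , 0.0253, 0.0969])), (0.67, array([0.2873, 0.2348, 0.0042])), (0.63, array([0.4206, 0.3778, 0.002 ])), (0.56, array([ 0.4738, -0.3249,  0.0018]))]
top (382, 'ztop', np.float64(0.1376), 'circle', array([0.4983, 0.016 , 0.0388]), 'lsq', (array([0.49477002, 0.02128053]), np.float64(0.029015506267163323)))
[(0.87, array([ 0.2888,  0.2348, -0.0015])), (0.85, array([0.4941, 0.0248, 0.099 ])), (0.79, array([0.3119, 0.3629, 0.0029])), (0.75, array([ 0.4216,  0.3805, -0.0005]))]
```

View pics/c2.png

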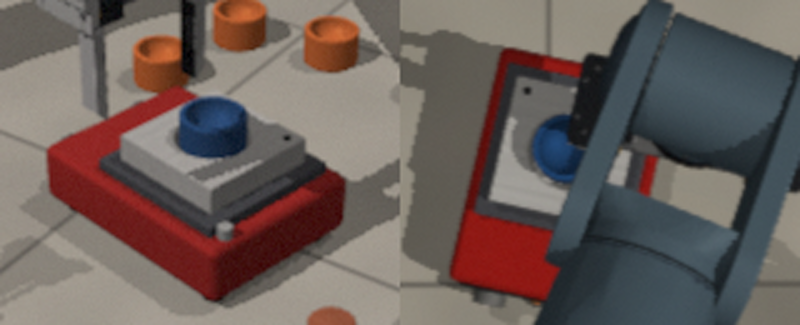

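Blue sits in the block in the crop at (213,125), upright, with its rim at about 135 mm. On to the ring.

Call:
arm_command:
  commands:
    - [0,0,0,-0.1,-1,0,1]
    - [0,0,0,-0.1,-1,0,1]
    - [0,0,0,-0.1,-1,0,1]

```text
t: 11.18
tool_pos: [0.4841, -0.1765, 0.2043]
orientation: [3.14, -0.001, -0.218]
contact_force: [-0.2, -1.0, 0.5]
grip_width: 0.999
grasp_force: 0.0
```

Call:
arm_command:
  commands:
    - [0,0,0,-0.1,-1,0,1]
    - [0,0,0,-0.1,-1,0,1]
    - [0,0,0,-0.1,-1,0,1]

```text
t: 11.43
tool_pos: [0.4739, -0.2774, 0.2043]
orientation: [3.14, -0.001, -0.219]
contact_force: [0.2, 0.4, 0.0]
grip_width: 1.001
grasp_force: 0.0
```

Call:
arm_command:
  commands:
    - [0,0,0,0,-0.55,-0.3,1]
    - [0,0,0,0,-0.55,-0.6,1]
    - [0,0,0,0,-0.55,-0.9,1]
    - [0,0,0,0,-0.55,-0.9,1]
    - [0,0,0,0,-0.55,-0.9,1]

```text
t: 11.85
tool_pos: [0.4735, -0.3276, 0.1124]
orientation: [-3.139, 0.004, -0.218]
contact_force: [0.1, -0.1, 0.7]
grip_width: 1.0
grasp_force: 0.0
```

Run:
```python
from fit import *
for c in("scene","top"):
    im,d=get_image(c);cv2.imwrite(f"pics/{c}3.png",im[:,:,::-1])
    print(c,insert(c,im,d,[.493,.026]))
    for n in ("insert_blue","ring","ring_centre","boss"):print(n,[(r["conf"],w(c,r["location"]).round(4)) for r in pinpoint(c,n)[:5]])
s=observe();print(s["t"],s["tool_pos"],s["orientation"],s["contact_force"])
a=cv2.imread("pics/scene3.png")[250:400,100:300]
cv2.imwrite("pics/c3.png",cv2.resize(a,None,fx=3,fy=3,interpolation=cv2.INTER_CUBIC))
```

```text
scene (556, 'ztop', np.float64(0.1378), 'circle', array([0.494 , 0.0254, 0.0328]), 'lsq', (array([0.49479041, 0.02494147]), np.float64(0.02740851342697254)))
insert_blue [(0.97, array([0.309 , 0.3605, 0.0054])), (0.92, array([0.4223, 0.3774, 0.0035])), (0.74, array([0.2849, 0.2341, 0.0029]))]
ring [(0.69, array([ 4.720e-01, -3.269e-01,  3.000e-04]))]
ring_centre [(0.59, array([ 0.3572, -0.3021,  0.0048])), (0.35, array([ 7.551e-01,  2.042e-01, -2.000e-04]))]
boss [(0.68, array([ 0.5446, -0.3433,  0.0172]))]
top (557, 'ztop', np.float64(0.1368), 'circle', array([0.4938, 0.0238, 0.0308]), 'lsq', (array([0.49392262, 0.02361855]), np.float64(0.027715332147362756)))
insert_blue [(0.69, array([0.4951, 0.0223, 0.0945])), (0.62, array([0.42  , 0.3776, 0.0032])), (0.58, array([0.3113, 0.3617, 0.0004])), (0.57, array([0.2877, 0.238 , 0.0014]))]
ring []
ring_centre [(0.55, array([ 0.3617, -0.3059,  0.0073]))]
boss [(0.56, array([ 0.5482, -0.3485,  0.0173])), (0.56, array([0.4937, 0.0239, 0.0956]))]
12.35 [ 0.47455379 -0.32922535  0.11468079] [ 3.14096235e+00 -9.71729029e-04 -2.18966554e-01] [ 0.02434241 -0.33079287  0.81237306]
```

View pics/c3.png

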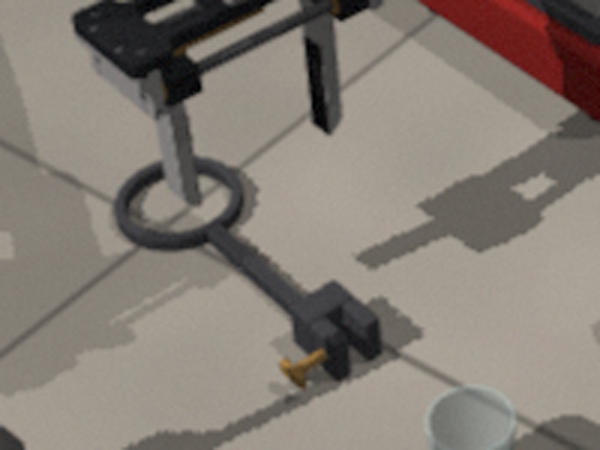

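The ring lies undisturbed: the stem runs from (215,240) to (305,310) in the crop, and the fingers stand above it on either side. Descending.

Call:
arm_command:
  commands:
    - [0,0,0,0,-0.02,-0.3,1]
    - [0,0,0,0,-0.02,-0.6,1]
    - [0,0,0,0,-0.02,-0.85,1]
    - [0,0,0,0,-0.02,-0.9,1]
    - [0,0,0,0,-0.02,-0.9,1]

```text
t: 12.77
tool_pos: [0.473, -0.33, 0.0221]
orientation: [-3.139, 0.004, -0.219]
contact_force: [-0.7, -0.2, -0.5]
grip_width: 1.001
grasp_force: 0.0
```

Call:
arm_command:
  commands:
    - [0,0,0,0,0,-0.04,1]
    - [0,0,0,0,0,-0.08,1]
    - [0,0,0,0,0,-0.12,1]
    - [0,0,0,0,0,-0.15,1]
    - [0,0,0,0,0,-0.15,1]

```text
t: 13.18
tool_pos: [0.4742, -0.3311, 0.0089]
orientation: [-3.142, 0.0, -0.219]
contact_force: [-0.4, 0.4, -0.5]
grip_width: 1.0
grasp_force: 0.0
```

Call:
arm_command:
  commands:
    - [0,0,0,0,0,-0.03,1]
    - [0,0,0,0,0,-0.05,1]
    - [0,0,0,0,0,-0.05,1]

```text
t: 13.43
tool_pos: [0.474, -0.331, 0.0036]
orientation: [-3.141, 0.001, -0.219]
contact_force: [0.6, 0.3, -0.5]
grip_width: 1.0
grasp_force: 0.0
```

Call:
arm_command:
  commands:
    - [0,0,0,0,0,0,0.4]
    - [0,0,0,0,0,0,0.1]
    - [0,0,0,0,0,0,-0.2]
    - [0,0,0,0,0,0,-0.4]
    - [0,0,0,0,0,0,-0.5]

```text
t: 13.85
tool_pos: [0.4743, -0.3312, 0.004]
orientation: [3.141, -0.0, -0.219]
contact_force: [0.5, 0.3, -0.6]
grip_width: 0.68
grasp_force: 0.0
```

Call:
arm_command:
  commands:
    - [0,0,0,0,0,0,-0.6]
    - [0,0,0,0,0,0,-0.7]
    - [0,0,0,0,0,0,-0.8]
    - [0,0,0,0,0,0,-1]
    - [0,0,0,0,0,0,-1]

```text
t: 14.27
tool_pos: [0.4742, -0.3311, 0.0039]
orientation: [-3.142, 0.0, -0.219]
contact_force: [-0.6, -0.2, 0.3]
grip_width: 0.326
grasp_force: 0.0
```

Call:
arm_command:
  commands:
    - [0,0,0,0,0,0,-1]
    - [0,0,0,0,0,0,-1]
    - [0,0,0,0,0,0,-1]
    - [0,0,0,0,0,0,-1]
    - [0,0,0,0,0,0,-1]

```text
t: 14.68
tool_pos: [0.4744, -0.3302, 0.0039]
orientation: [-3.14, 0.0, -0.22]
contact_force: [1.2, 5.3, 2.6]
grip_width: 0.113
grasp_force: 30.0
```

Call:
arm_command:
  commands:
    - [0,0,0,0,0,0.02,-1]
    - [0,0,0,0,0,0.05,-1]
    - [0,0,0,0,0,0.1,-1]
    - [0,0,0,0,0,0.15,-1]
    - [0,0,0,0,0,0.15,-1]

```text
t: 15.1
tool_pos: [0.4747, -0.3319, 0.0201]
orientation: [3.14, -0.002, -0.219]
contact_force: [0.3, -0.4, -5.6]
grip_width: 0.116
grasp_force: 30.0
```

```bash
cat > tilt.py <<'E'
from fit import *
def tilt(c,im,d):
    s=observe();o=s["tool_pos"];y=s["orientation"][2];ax=np.array([np.cos(y),np.sin(y)]);n=np.array([-ax[1],ax[0]])
    P,v,u=cloud(c,d);q=P[:,:2]-o[:2];a=q@ax;t=q@n
    z0=o[2]
    near=(abs(P[:,2]-z0)<.06)
    B=P[near&(a>.044)&(a<.1)&(abs(t)<.022)&(P[:,2]>.03 if z0>.06 else near)]
    ringp=near&(abs(np.hypot(a+.114,t)-.040)<.006)&(P[:,2]>max(z0-.04,.008))
    stem=near&(a>-.075)&(a<-.012)&(abs(t)<.006)&(P[:,2]>max(z0-.02,.008))
    R=P[ringp];S=P[stem]
    out=[len(R),len(S),len(B)]
    if len(R)>20:
        k=abs(R[:,2]-np.median(R[:,2]))<.012;R=R[k]
        A=np.c_[a[ringp][k],t[ringp][k],np.ones(len(R))];f=np.linalg.lstsq(A,R[:,2],rcond=None)[0]
        out+=["ring slope",f[:2].round(3),"z",np.median(R[:,2]).round(4),"circ",circ(R)]
    if len(B): out+=["boss top",np.percentile(B[:,2],[50,95]).round(4)]
    if len(S): out+=["stem top",np.median(S[:,2]).round(4)]
    return out
E
python3 - <<'E'
from tilt import *
s=observe();print(s["t"],s["tool_pos"],s["orientation"],s["contact_force"],s["ft_torque"],s["grip_width"])
for c in("scene","top"):
    im,d=get_image(c);cv2.imwrite(f"pics/{c}4.png",im[:,:,::-1]);print(c,tilt(c,im,d))
E
```

```text
15.1 [ 0.47466497 -0.33193286  0.0200573 ] [ 3.14022866e+00 -1.54393513e-03 -2.19401846e-01] [ 0.31738914 -0.44784994 -5.63814749] [-0.0063801  -0.08541438  0.02211221] 0.11585680053833773
scene [182, 92, 966, 'ring slope', array([-0.026, -0.006]), 'z', np.float64(0.0278), 'circ', (array([ 0.36307884, -0.30822908]), np.float64(0.04016734308504507)), 'boss top', array([0.0353, 0.0537]), 'stem top', np.float64(0.029)]
top [0, 0, 291, 'boss top', array([0.035 , 0.0521])]
```

Call:
arm_command:
  commands:
    - [0,0,0,0,0,0.1,-1]
    - [0,0,0,0,0,0.3,-1]
    - [0,0,0,0,0,0.55,-1]
    - [0,0,0,0,0,0.8,-1]
    - [0,0,0,0,0,1,-1]

```text
t: 15.62
tool_pos: [0.4746, -0.3315, 0.1214]
orientation: [3.141, -0.001, -0.219]
contact_force: [0.5, -0.0, -5.8]
grip_width: 0.108
grasp_force: 30.0
```

Call:
arm_command:
  commands:
    - [0,0,0,0,0,0.2,-1]
    - [0,0,0,0,0,0.45,-1]
    - [0,0,0,0,0,0.7,-1]
    - [0,0,0,0,0,0.9,-1]
    - [0,0,0,0,0,1,-1]

```text
t: 16.03
tool_pos: [0.4751, -0.332, 0.2228]
orientation: [3.139, -0.004, -0.219]
contact_force: [1.0, -0.5, -5.6]
grip_width: 0.112
grasp_force: 30.0
```

Call:
arm_command:
  commands:
    - [0,0,0,0,0,0.1,-1]
    - [0,0,0,0,0,0.12,-1]
    - [0,0,0,0,0,0.12,-1]
    - [0,0,0,0,0,0.12,-1]

```text
t: 16.37
tool_pos: [0.4737, -0.3306, 0.2294]
orientation: [-3.14, 0.002, -0.219]
contact_force: [0.5, -0.4, -6.2]
grip_width: 0.112
grasp_force: 30.0
```

Now over to the hotplate with gentle speed changes.

Call:
arm_command:
  commands:
    - [0,0,0,0.05,0.15,0.02,-1]
    - [0,0,0,0.12,0.35,0.02,-1]
    - [0,0,0,0.2,0.55,0.02,-1]
    - [0,0,0,0.3,0.78,0.02,-1]
    - [0,0,0,0.4,1,0.02,-1]

```text
t: 16.78
tool_pos: [0.5141, -0.229, 0.2316]
orientation: [-3.14, 0.002, -0.22]
contact_force: [0.4, 1.2, -6.3]
grip_width: 0.108
grasp_force: 30.0
```

Call:
arm_command:
  commands:
    - [0,0,0,0.1,0.22,0,-1]
    - [0,0,0,0.2,0.42,0,-1]
    - [0,0,0,0.28,0.62,0,-1]
    - [0,0,0,0.36,0.82,0,-1]
    - [0,0,0,0.44,1,0,-1]

```text
t: 17.2
tool_pos: [0.5579, -0.1287, 0.2316]
orientation: [-3.141, 0.003, -0.219]
contact_force: [0.4, -0.3, -6.5]
grip_width: 0.115
grasp_force: 30.0
```

Call:
arm_command:
  commands:
    - [0,0,0,0.09,0.22,0,-1]
    - [0,0,0,0.18,0.44,0,-1]
    - [0,0,0,0.26,0.65,0,-1]
    - [0,0,0,0.34,0.84,0,-1]
    - [0,0,0,0.4,1,0,-1]

```text
t: 17.62
tool_pos: [0.5979, -0.0287, 0.2315]
orientation: [-3.141, 0.003, -0.218]
contact_force: [-0.8, -0.8, -5.6]
grip_width: 0.112
grasp_force: 30.0
```

Call:
arm_command:
  commands:
    - [0,0,0,0.03,0.15,0,-1]
    - [0,0,0,0.06,0.27,0,-1]
    - [0,0,0,0.06,0.32,0,-1]
    - [0,0,0,0.06,0.32,0,-1]
    - [0,0,0,0.06,0.32,0,-1]

```text
t: 18.03
tool_pos: [0.6039, 0.0008, 0.2325]
orientation: [3.141, 0.001, -0.219]
contact_force: [0.8, -0.3, -6.7]
grip_width: 0.114
grasp_force: 30.0
```

Run:
```python
from tilt import *
s=observe();print(s["t"],s["tool_pos"],s["orientation"],s["contact_force"],s["ft_torque"],s["grip_width"])
for c in("scene","top"):
    im,d=get_image(c);cv2.imwrite(f"pics/{c}5.png",im[:,:,::-1]);print(c,tilt(c,im,d))
    print(insert(c,im,d,[.493,.026]))
    for n in ("insert_blue","ring","ring_centre","boss"):print(n,[(r["conf"],w(c,r["location"]).round(4)) for r in pinpoint(c,n)[:5]])
s=observe();print(s["t"],s["tool_pos"])
a=cv2.imread("pics/scene5.png")[130:290,220:430];b=cv2.imread("pics/top5.png")[170:330,230:400]
cv2.imwrite("pics/c5.png",cv2.resize(np.hstack([a,b]),None,fx=2.1,fy=2.1,interpolation=cv2.INTER_CUBIC))
```

```text
18.0333 [0.60387327 0.00076266 0.23250509] [ 3.14108851e+00  8.18277839e-04 -2.19127041e-01] [ 0.77084861 -0.3478789  -6.67098717] [ 0.03192321  0.00660319 -0.00885045] 0.11395605378707825
scene [491, 130, 561, 'ring slope', array([ 0.001, -0.002]), 'z', np.float64(0.2407), 'circ', (array([0.49194811, 0.02420684]), np.float64(0.04009977057513988)), 'boss top', array([0.2574, 0.2662]), 'stem top', np.float64(0.2403)]
(559, 'ztop', np.float64(0.1378), 'circle', array([0.5027, 0.0281, 0.0382]), 'lsq', (array([0.49525539, 0.02528772]), np.float64(0.027614204298810074)))
insert_blue [(0.74, array([0.2834, 0.2337, 0.0045])), (0.71, array([0.4947, 0.0265, 0.0949])), (0.56, array([0.4234, 0.378 , 0.0048])), (0.51, array([0.3078, 0.3597, 0.0041]))]
ring [(0.93, array([0.6019, 0.0023, 0.2321]))]
ring_centre [(0.96, array([0.4874, 0.0273, 0.2356]))]
boss [(0.91, array([ 0.672 , -0.0132,  0.2481]))]
top [0, 0, 0]Traceback (most recent call last):
  File "<stdin>", line 5, in <module>
  File "fit.py", line 9, in insert
    zt=np.percentile(P[:,2],97)
    return _quantile_unchecked(
        a, q, axis, out, overwrite_input, method, keepdims, weights)
    return _ureduce(a,
                    func=_quantile_ureduce_func,
    ...<5 lines>...
                    overwrite_input=overwrite_input,
                    method=method)
    r = func(a, **kwargs)
    result = _quantile(arr,
                       quantiles=q,
    ...<2 lines>...
                       out=out,
                       weights=wgt)
    slices_having_nans = np.isnan(arr[-1, ...])
                                  ~~~^^^^^^^^^
IndexError: index -1 is out of bounds for axis 0 with size 0
```

Call:
arm_command:
  commands:
    - [0,0,0,0,0,0,-1]
    - [0,0,0,0,0,0,-1]
    - [0,0,0,0,0,0,-1]
    - [0,0,0,0,0,0,-1]
    - [0,0,0,0,0,0,-1]

```text
t: 18.75
tool_pos: [0.6042, 0.0008, 0.2329]
orientation: [3.142, 0.0, -0.219]
contact_force: [0.1, 0.4, -5.3]
grip_width: 0.115
grasp_force: 30.0
```

Run:
```python
from tilt import *
im,d=get_image("scene");print(tilt("scene",im,d));cv2.imwrite("pics/scene6.png",im[:,:,::-1])
for n in("insert_black","flask_stoppered","flask_open","beaker","petri_dish","wash_bottle"):print(n,[(r["conf"],w("scene",r["location"]).round(3)) for r in pinpoint("scene",n)[:1]])
s=observe();print(s["t"],s["tool_pos"],s["grasp_force"],abs(s["qvel"]).max())
```

```text
[488, 124, 571, 'ring slope', array([0.004, 0.005]), 'z', np.float64(0.2406), 'circ', (array([0.49224555, 0.02418356]), np.float64(0.03994425725138795)), 'boss top', array([0.2578, 0.2665]), 'stem top', np.float64(0.2416)]
insert_black [(0.96, array([0.552, 0.381, 0.   ]))]
flask_stoppered [(0.72, array([ 0.741, -0.189,  0.006]))]
flask_open [(0.78, array([0.751, 0.199, 0.001]))]
beaker [(0.88, array([ 0.683, -0.388,  0.004]))]
petri_dish [(0.59, array([0.756, 0.017, 0.004]))]
wash_bottle [(0.58, array([0.604, 0.002, 0.233]))]
19.1 [0.60423207 0.00088179 0.23292936] 29.99270796775818 0.0011396247790287368
```

View pics/scene6.png

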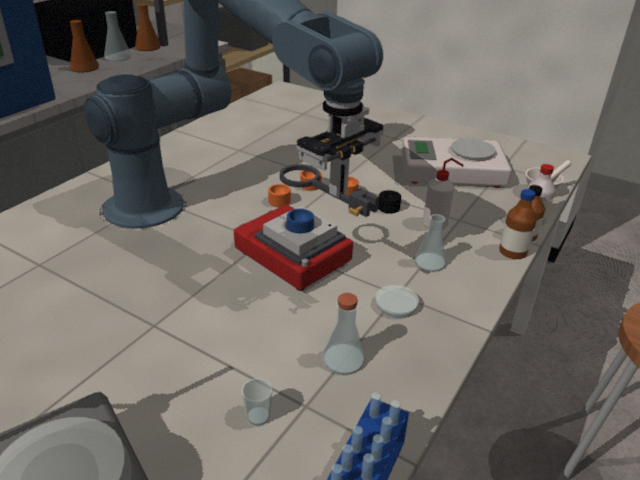

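The picture shows the ring held level at (300,177) above the blue insert at (300,221), with its boss to the back at (365,203). All bystanders are standing where they were. Handing in.

```bash
python3 -c "
from rig import *
print(sign_off())"
```

```text
the job is handed in; nothing more can be done
None
```

The job is handed in: the blue insert is home in the pocket and released, and the ring is held level and still, centred about 10 cm above its rim with the boss to the back; sign-off returned no verdict.

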